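Close the filter housing with its bayonet cap

TASK

Close the open filter housing on the bench: take the large cap with two ears (not the small two-eared cap and not the three-eared one), lower it with its ears through the two gaps between the lugs onto the seat, and twist it clockwise (seen from above) until the ears have cammed down under the lugs and are fully home against their stops. Then let go; leave the small cap where it lies.

Things in the scene. Friction and masses are not known exactly. Their poses are not given: they have to be found in the camera images.
- housing: Open fixed aluminium cup, 108 mm across, 78 high, on a 124 mm square base plate; upright, yaw varies. Origin: centre of underside. Two inward lugs at the rim leave a 66 mm opening (bore 98). The ears enter by two gaps, 70 degrees wide, centred at +70 and -110 degrees from its x axis (counter-clockwise from above), with 5 mm play and 15 degrees either way. Home: ears along its x axis, 70 degrees clockwise.
- seat_rest (a point): Point fixed in the housing, axes alike, 60 mm above its origin: top centre of the black sprung seat (50 mm across) at rest. The seat yields from about 5 N on, then 1.2 N per mm, 9 mm at most; the cap's weight does not move it. The lugs' undersides ramp from 13 to 7 mm above this point, then run level to a stop: the 10 mm thick ears go in freely and end pressed 3 mm down.
- cap_grip (a point): Large two-eared aluminium cap, 0.22 kg, ears down on the bench, any yaw (a half turn is the same). Point: centre of its fin handle, on its axis, 45 mm above the underside; z up, x along both ears and fin. Plate 10 mm thick: 56 mm core, two ears 88 mm tip to tip, 24 wide. Fin 64 mm long (x), 14 thick (y), 24 to 66 mm above the underside: grip it across the thickness.
- small_cap_grip (a point): Small two-eared cap, 62 mm tip to tip, a bystander too small for the housing. Point: centre of its fin handle, 42 mm above the underside; fin 46 x 14 x 36 mm.
Things that resemble listed ones, but are neither listed nor needed, are in the scene too. What is shaped like the housing but yellow is not meant. Leave any pink look-alike of the part that bears cap_grip alone.

How it is judged:
By the outcome, as a careful person would: the job done as asked, in the order asked, and still so for the second after the job is handed in, with the robot touching nothing.
It also fails if it takes over 40 s, if anything falls off the work surface, if the arm or the gripper's body presses on something with over 40 N, if the wrist force passes 120 N, or if a joint passes its speed limit or range.

ROBOT

A 6-joint arm with a two-finger parallel gripper is mounted at the origin on the work surface. World frame = base frame: x ahead of the robot, y to its left, z up, the work surface at z = 0. Lengths are in m, angles in rad, forces in N, time in s.
With the tool pointing down it reaches from about 0.3 to 0.875 m from the base axis. Payload 4.2 kg.
Tool frame: the origin (TCP) lies midway between the tips of the shut fingers; the grasp point (between the pads) lies 19 mm behind it; z points along the fingers, y is the line along which they close (so a half turn about z gives the same grasp; the last joint's range is limited). The gripper opens to 85 mm and grips with 20 to 120 N. Pads are 22 mm wide; open, the fingers measure 114 mm over their backs; the gripper's body (76 mm by 85 mm) begins 54 mm behind the grasp point. The pads swing forward as they close: fully open they stand 13 mm farther back than shut.
Start: joints at [-1.318, 0.32, 1.565, -0, 1.257, -0.02], TCP at [0.155, -0.554, 0.231] pointing down, gripper open.
Joint ranges: [-3.11, 3.11], [-0.84, 2.01], [0.21, 2.61], [-1.34, 4.49], [0.05, 2.63], [-2.56, 2.56]. Speed limits (rad/s): [2.57, 2.57, 3.14, 3.14, 3.14, 3.14].

INTERFACE

Orientations are given as a unit quaternion [x, y, z, w].
In Python, from plant import robot, camera, camera_info, look_for, mark_of gives the robot as it stands.
- The arm moves only by the tool step_arm, never from a script. Its argument "series" is a list of rows, each a list of 7 numbers: the shift along the world's x, y, z in m, then the turn, a rotation vector about the world's x, y, z in rad, then the gripper command: -1 is shut, 1 is fully open, values between are in proportion. A call has 1 to 10 rows; each row is the pose to reach, as a shift and turn from the pose commanded when the call began; what a row does not reach only later rows make up. A row lasts 1/12 s, in which the tool goes at most 41.7 mm and 7.16 degrees, less where a joint would pass 70% of its speed; a pose out of reach is approached as far as the arm can. A call with a gripper value outside its range is refused whole. The fingers move at their own pace and stop on an object; the grip force is fixed at half the most. Time passes only in rows, so rows that repeat a pose let the fingers close. It gives the time, the measured TCP pose, the force, the opening and the grip force at its end, in the units of the state.
- robot.sense(): the state, without advancing time (a new reading comes with each control period).
- camera(name): name is "side" or "top"; returns the picture (400x640x3 uint8, red, green, blue); there is no depth.
- camera_info(name): a dict with "fx", "fy", "cx", "cy" (pixels), "k1" (the pictures are not rectified: a ray, as slopes to the right and down, at radius r is drawn at 1 + k1 r^2 times it, then the intrinsics apply), "cam_to_world" (4x4, takes a point from camera to world coordinates). Camera axes: x right, y down, z forward; pixel columns grow to the right and rows downward; lengths in m; the calibration is good to about 2 mm. A picture is of the moment at which its call begins. camera_info takes no time and is no camera call.
- robot.close_job(): hands the job in; it is judged then, once.
Trained networks look in the newest picture that a camera, given by its name, has taken for a name from the list of things; names that differ only in an ending like _2 or _b are one class to them, and where a whole thing is asked for, a point or a joint stands for the part that bears it (a point fixed in the world has none). Each returns a list of dicts, best first, with "conf" (0 to 1); they miss things now and then, are a little off and sometimes report something else, mostly with a low value. They report only what shows in the picture. A call takes as long as a camera call. They do not tell look-alikes from the thing itself.
- look_for(thing, camera): "extent" ([left, top, width, height] in pixels, round what is visible of it).
- mark_of(thing, camera): "centre" ([column, row] in pixels: a listed point, or the origin of a listed thing).
The state is a dict: "time": time; "joints": joint angles; "qvel": joint speeds; "tau": joint torques, N m; "tcp_pos": TCP position; "ee_rot": TCP orientation; "ft_force": force on the tool from outside, world axes, zero at the start; "torque": the same for the moment, N m; "grip_width": finger opening in m; "grip_force": force on a finger pad.
Only numpy, scipy, OpenCV 4.12 (cv2) and the standard library are available. Lean on these libraries where they do the work, as an engineer would, in place of code of your own. Each camera call takes 0.05 s, during which the arm holds its last target. There are 200 camera calls.

## Working session

There is one attempt and no reset: what is moved stays moved. The work goes in short steps, Python scripts to look and compute and a tool call to move; the robot and the scene stay as the last step left them, time stands still between calls to the robot, and variables do not carry over. Pictures are saved under pics/ and viewed, at most 10 in all, crops included, and the job is handed in when it is done.

Besides the shell and the picture viewer there is one more tool, called after "Call:" as name([rows], argument=value, ...), one row to a line, values as JSON. step_arm: Moves the arm, as the interface text tells. Its arguments: {"type":"object","properties":{"series":{"type":"array"}},"required":["series"]}

```bash
mkdir -p pics; cat > h.py <<'E'
import numpy as np, cv2
from plant import robot, camera, camera_info, look_for, mark_of
def ray(n,uv):
    i=camera_info(n);d=np.array([(uv[0]-i["cx"])/i["fx"],(uv[1]-i["cy"])/i["fy"]])
    p=d.copy()
    for _ in range(20): p=d/(1+i["k1"]*(p@p))
    T=np.array(i["cam_to_world"]);return T[:3,3],T[:3,:3]@np.array([p[0],p[1],1.])
def at_z(n,uv,z):
    o,d=ray(n,uv);return o+d*(z-o[2])/d[2]
def proj(n,P):
    i=camera_info(n);T=np.array(i["cam_to_world"]);c=T[:3,:3].T@(np.array(P)-T[:3,3])
    p=c[:2]/c[2];p=p*(1+i["k1"]*(p@p));return np.array([p[0]*i["fx"]+i["cx"],p[1]*i["fy"]+i["cy"]])
E
python3 - <<'E'
from h import *
for n in("top","side"):
    im=camera(n);cv2.imwrite(f"pics/{n}0.png",im[:,:,::-1])
    i=camera_info(n);print(n,i["fx"],i["k1"],np.round(i["cam_to_world"],3).tolist())
    for t in("housing","cap_grip","small_cap_grip","seat_rest"):
        print(t,[(np.round(r["centre"],1).tolist(),round(r["conf"],2)) for r in mark_of(t,n)], [(np.round(r["extent"]).tolist(),round(r["conf"],2)) for r in look_for(t,n)] if t!="seat_rest" else "")
s=robot.sense();print(s["time"],s["tcp_pos"],s["ee_rot"],s["ft_force"])
E
```

```text
top 371.68564826821574 -0.03315032057752624 [[-0.019, -0.984, 0.175, 0.308], [-1.0, 0.018, -0.007, 0.047], [0.004, -0.175, -0.985, 0.929], [0.0, 0.0, 0.0, 1.0]]
housing [([175.7, 268.7], 0.95), ([262.1, 164.0], 0.83)] [([141.0, 241.0, 64.0, 59.0], 0.85), ([236.0, 132.0, 56.0, 58.0], 0.66)]
cap_grip [([342.7, 181.4], 0.88), ([387.0, 208.1], 0.83), ([260.1, 161.8], 0.42)] [([367.0, 201.0, 37.0, 18.0], 0.78), ([325.0, 178.0, 33.0, 22.0], 0.73)]
small_cap_grip [([456.3, 193.7], 0.67)] [([437.0, 188.0, 28.0, 13.0], 0.73)]
seat_rest [([260.6, 158.4], 0.86), ([165.4, 270.6], 0.66)] 
side 477.1117977411652 -0.14655845042111962 [[-0.735, -0.396, 0.551, -0.193], [-0.678, 0.433, -0.594, 0.762], [-0.003, -0.81, -0.587, 0.752], [0.0, 0.0, 0.0, 1.0]]
housing [([254.0, 214.4], 0.79), ([251.8, 321.0], 0.68)] [([221.0, 176.0, 65.0, 62.0], 0.97), ([212.0, 273.0, 85.0, 80.0], 0.8)]
cap_grip [([323.0, 177.6], 0.71), ([365.9, 167.3], 0.68)] [([352.0, 160.0, 30.0, 26.0], 0.89), ([312.0, 165.0, 23.0, 40.0], 0.7)]
small_cap_grip [([389.7, 146.1], 0.5)] [([383.0, 136.0, 14.0, 26.0], 0.82)]
seat_rest [([248.8, 296.1], 0.92), ([249.5, 192.6], 0.81)] 
0.8 [ 0.1549194  -0.55374101  0.23136042] [ 9.90713404e-01  1.35966717e-01 -6.77504613e-06  5.51108031e-05] [-0.35217135  1.01205258  0.09606642]
```

View pics/top0.png

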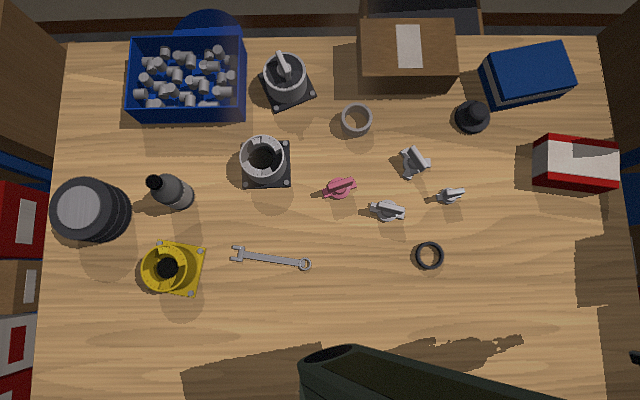

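View pics/side0.png

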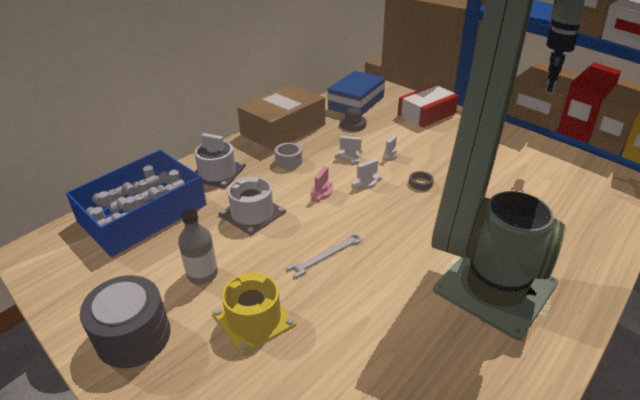

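The top picture shows these possible caps: pink look-alike (341,187), grey (387,210), grey (414,161), and a small one (450,195). For housings there is the open grey one (264,158), a yellow one (172,268), and an already closed one (287,78). I'm checking the grey caps and the housing in a close crop.

```bash
python3 - <<'E'
from h import *
t=cv2.imread("pics/top0.png");s=cv2.imread("pics/side0.png")
r=lambda im,x,y,w,h:cv2.resize(im[y:y+h,x:x+w],(400,300),interpolation=cv2.INTER_CUBIC)
cv2.imwrite("pics/crop1.png",np.vstack([np.hstack([r(t,360,140,108,81),r(t,220,125,92,69)]),np.hstack([r(s,310,125,108,81),r(s,205,165,92,69)])]))
# grip point triangulation
for a,b,z in(((387,208.1),(365.9,167.3),.045),((260.6,158.4),(249.5,192.6),.06),((262.1,164),(254,214.4),0)):
    o1,d1=ray("top",a);o2,d2=ray("side",b)
    k=np.linalg.lstsq(np.c_[d1,-d2],o2-o1,rcond=None)[0];p,q=o1+k[0]*d1,o2+k[1]*d2
    print(np.round([p,q,at_z("top",a,z),at_z("side",b,z)],4).tolist())
E
```

```text
[[0.4524, -0.1153, 0.0543], [0.4536, -0.1144, 0.0543], [0.4539, -0.117, 0.045], [0.4623, -0.1261, 0.045]]
[[0.5766, 0.1855, 0.0688], [0.5787, 0.1873, 0.0697], [0.5793, 0.187, 0.06], [0.5897, 0.1791, 0.06]]
[[0.5809, 0.1915, 0.0067], [0.5729, 0.1853, 0.0034], [0.5828, 0.1925, 0.0], [0.5764, 0.1826, 0.0]]
```

View pics/crop1.png

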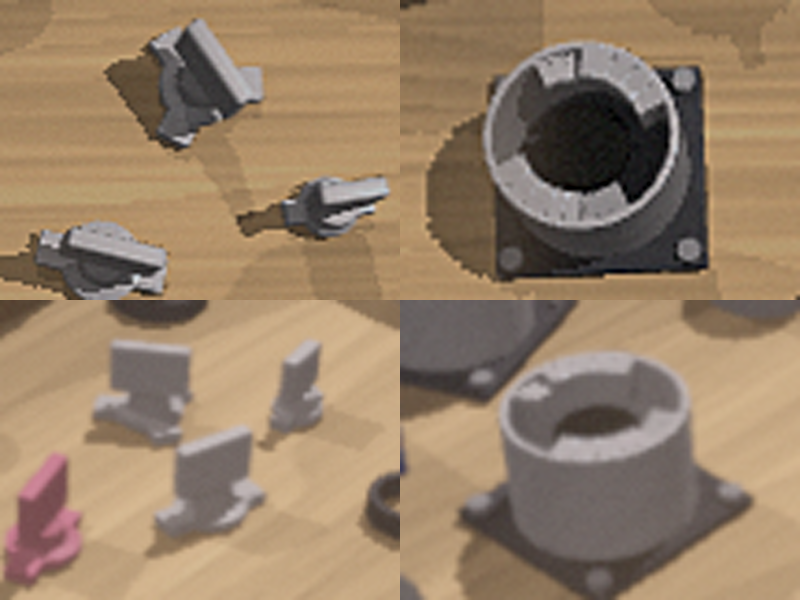

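The grey cap at (387,210) has two ears and a large plate, so it is the target. The one at (414,161) has three ears and (450,195) is the small one. Next I'll rectify at known heights to get exact poses.

```bash
cat >> h.py <<'E'
def rect(n,im,c,z,half=.075,S=400):
    # world x up, y left
    g=np.linspace(half,-half,S);X,Y=np.meshgrid(g+c[0],g+c[1],indexing="ij")
    i=camera_info(n);T=np.array(i["cam_to_world"]);P=np.stack([X,Y,np.full_like(X,z)],-1)-T[:3,3]
    C=P@T[:3,:3];p=C[...,:2]/C[...,2:];p=p*(1+i["k1"]*(p**2).sum(-1,keepdims=True))
    return cv2.remap(im,(p[...,0]*i["fx"]+i["cx"]).astype(np.float32),(p[...,1]*i["fy"]+i["cy"]).astype(np.float32),cv2.INTER_CUBIC)
E
python3 - <<'E'
from h import *
t=cv2.imread("pics/top0.png");s=cv2.imread("pics/side0.png")
H=(.580,.187);C=(.455,-.118)
def tile(n,im,c,z):
    r=rect(n,im,c,z,S=300)
    for k in range(0,300,20): 
        w=2 if k%100==0 else 1
        cv2.line(r,(k,0),(k,5*w),(0,0,255),1);cv2.line(r,(0,k),(5*w,k),(0,0,255),1)
    cv2.drawMarker(r,(150,150),(0,0,255),0,8)
    if z==.078: cv2.circle(r,(150,150),108,(0,255,0),1)
    return r
# 0.5 mm per px
cv2.imwrite("pics/rect.png",np.vstack([np.hstack([tile("top",t,H,.078),tile("top",t,C,.066)]),np.hstack([tile("side",s,H,.078),tile("side",s,C,.066)])]))
E
```

```text
(no output)
```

View pics/rect.png

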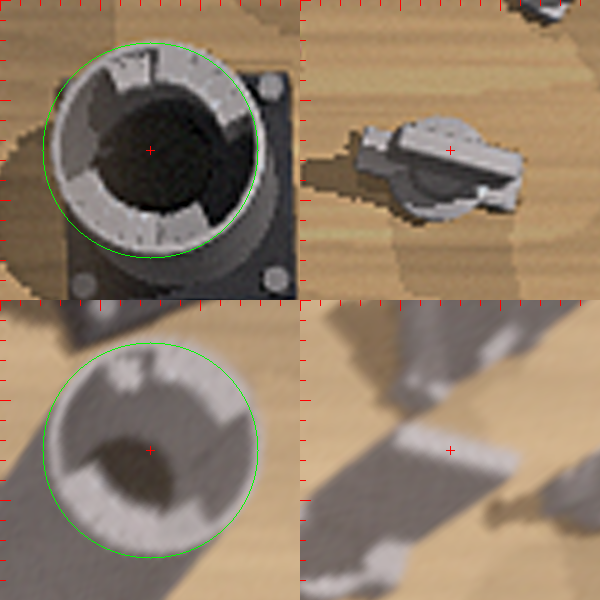

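Call:
step_arm([
  [0.3,0.43,-0.07,0,0,1.035,1],
  [0.3,0.43,-0.07,0,0,1.035,1],
  [0.3,0.43,-0.07,0,0,1.035,1],
  [0.3,0.43,-0.07,0,0,1.035,1],
  [0.3,0.43,-0.07,0,0,1.035,1],
  [0.3,0.43,-0.07,0,0,1.035,1],
  [0.3,0.43,-0.07,0,0,1.035,1],
  [0.3,0.43,-0.07,0,0,1.035,1],
  [0.3,0.43,-0.07,0,0,1.035,1],
  [0.3,0.43,-0.07,0,0,1.035,1],
])

```text
time: 1.63
tcp_pos: [0.3921, -0.2133, 0.1763]
ee_rot: [0.793, 0.609, 0.0, 0.001]
ft_force: [0.9, -0.7, -0.0]
grip_width: 0.0856
grip_force: 0.0
```

```bash
python3 - <<'E'
from h import *
from scipy.optimize import least_squares
s=robot.sense();print(s["time"],s["tcp_pos"],s["ee_rot"],s["joints"])
H=(.580,.187);C=(.455,-.118)
# cap fin top: bright region in rectified tile
for n in("top","side"):
    im=cv2.imread(f"pics/{n}0.png")
    r=rect(n,im,C,.066,S=300);hsv=cv2.cvtColor(r,cv2.COLOR_BGR2HSV)
    # template fit of a 128x28 px rectangle: inside grey & bright vs. ring outside
    score=((hsv[...,1]<45)&(hsv[...,2]>140)).astype(np.float32)-.5
    best=max(((cv2.filter2D(score,-1,k).max(),a,np.unravel_index(cv2.filter2D(score,-1,k).argmax(),score.shape)) for a in range(-25,-5) for k in [(lambda K:K-0.5*(cv2.dilate(K,np.ones((9,9)))-K))(cv2.fillPoly(np.zeros((151,151),np.float32),[cv2.boxPoints(((75,75),(128,28),-a)).astype(int)],1))]),key=lambda q:q[0])
    row,col=best[2];print(n,"cap",best[0],"imgang",best[1],"yaw",90+best[1],C[0]+(149.5-row)*.0005,C[1]+(149.5-col)*.0005)
    # rim outer circle: best radial gradient
    g=cv2.GaussianBlur(cv2.cvtColor(rect(n,im,H,.078,S=300),cv2.COLOR_BGR2GRAY),(0,0),1.5).astype(np.float32)
    th=np.radians(np.arange(0,360,3));res=[]
    for dx in np.arange(-16,17):
        for dy in np.arange(-12,13):
            def ringv(R): return cv2.remap(g,(149.5+dx+R*np.cos(th)).astype(np.float32)[None],(149.5+dy+R*np.sin(th)).astype(np.float32)[None],cv2.INTER_LINEAR)[0]
            res.append((np.clip(np.abs(ringv(105.)-ringv(111.)),0,40).mean(),dx,dy))
    for b in sorted(res)[-3:]: print(n,"rim",b[0],H[0]-b[2]*.0005,H[1]-b[1]*.0005)
E
```

```text
1.6333 [ 0.39205028 -0.21329631  0.17630255] [7.93389009e-01 6.08714697e-01 1.98428234e-04 5.08721785e-04] [-5.24019651e-01  1.64250864e-01  1.92787596e+00 -2.57506793e-05
  1.04837396e+00 -2.62089849e-01]
top cap 1534.0 imgang -15 yaw 75 0.45625 -0.12425
top rim 36.357853 0.581 0.183
top rim 36.542343 0.5804999999999999 0.1825
top rim 36.690536 0.581 0.1825
side cap 2013.0 imgang -15 yaw 75 0.45475000000000004 -0.12075
side rim 20.193474 0.585 0.188
side rim 20.231657 0.5854999999999999 0.188
side rim 20.243757 0.585 0.1875
```

Call:
step_arm([
  [0.06,0.085,-0.05,0,0,0,1],
  [0.06,0.085,-0.05,0,0,0,1],
  [0.06,0.085,-0.05,0,0,0,1],
  [0.06,0.085,-0.05,0,0,0,1],
  [0.06,0.085,-0.05,0,0,0,1],
  [0.06,0.085,-0.05,0,0,0,1],
])

```text
time: 2.13
tcp_pos: [0.4512, -0.1303, 0.1265]
ee_rot: [0.794, 0.609, -0.0, 0.0]
ft_force: [0.5, 0.6, 0.5]
grip_width: 0.0856
grip_force: 0.0
```

Call:
step_arm([
  [0.0045,0.008,-0.02,0,0,0,1],
  [0.0045,0.008,-0.06,0,0,0,1],
  [0.0045,0.008,-0.099,0,0,0,1],
  [0.0045,0.008,-0.099,0,0,0,1],
  [0.0045,0.008,-0.099,0,0,0,1],
  [0.0045,0.008,-0.099,0,0,0,1],
])

```text
time: 2.63
tcp_pos: [0.4569, -0.1233, 0.029]
ee_rot: [0.794, 0.608, 0.001, 0.001]
ft_force: [0.6, -0.2, -0.0]
grip_width: 0.0856
grip_force: 0.0
```

```bash
python3 - <<'E'
from h import *
s=robot.sense();print(s["time"],s["tcp_pos"],s["ft_force"])
t=camera("top");d=camera("side")
r=lambda im,x,y,w,h:cv2.resize(im[y:y+h,x:x+w,::-1],(400,300),interpolation=cv2.INTER_CUBIC)
cv2.imwrite("pics/pre.png",np.hstack([r(t,330,150,120,90),r(d,300,110,120,90)]))
E
```

```text
2.6333 [ 0.45686623 -0.12327482  0.02904305] [ 0.56456274 -0.20232485 -0.0488799 ]
```

View pics/pre.png

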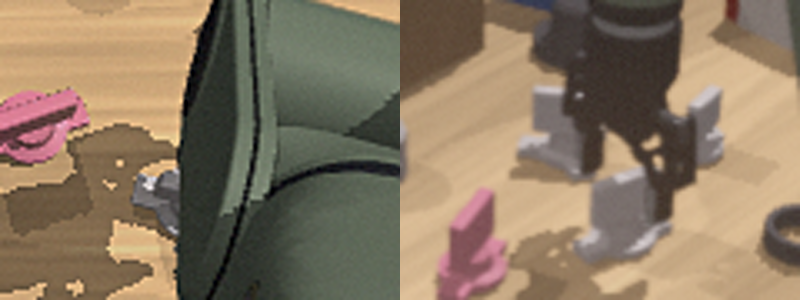

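The cap's fin stands between the open fingers (side view, crop px ~(620,205)); the small cap behind is clear. I'm closing now.

Call:
step_arm([
  [-0.001,0.001,-0.001,0,0,0,-1],
  [-0.001,0.001,-0.001,0,0,0,-1],
  [-0.001,0.001,-0.001,0,0,0,-1],
  [-0.001,0.001,-0.001,0,0,0,-1],
  [-0.001,0.001,-0.001,0,0,0,-1],
  [-0.001,0.001,-0.001,0,0,0,-1],
  [-0.001,0.001,-0.001,0,0,0,-1],
  [-0.001,0.001,-0.001,0,0,0,-1],
])

```text
time: 3.4
tcp_pos: [0.4548, -0.121, 0.0263]
ee_rot: [0.794, 0.608, 0.0, 0.0]
ft_force: [-0.4, 0.6, 3.3]
grip_width: 0.0136
grip_force: 58.9
```

Call:
step_arm([
  [0,0,0.04,0,0,0,-1],
  [0,0,0.08,0,0,0,-1],
  [0,0,0.12,0,0,0,-1],
  [0.015,0.036,0.125,0,0,-0.06,-1],
  [0.03,0.072,0.125,0,0,-0.06,-1],
  [0.045,0.108,0.125,0,0,-0.06,-1],
  [0.06,0.144,0.125,0,0,-0.06,-1],
  [0.075,0.18,0.125,0,0,-0.06,-1],
  [0.09,0.216,0.125,0,0,-0.06,-1],
  [0.105,0.252,0.125,0,0,-0.06,-1],
])

```text
time: 4.23
tcp_pos: [0.5596, 0.1328, 0.1504]
ee_rot: [0.812, 0.584, -0.001, -0.0]
ft_force: [-0.0, -1.5, -1.7]
grip_width: 0.0134
grip_force: 59.5
```

Call:
step_arm([
  [0.01,0.026,0,0,0,0,-1],
  [0.021,0.052,0,0,0,0,-1],
  [0.021,0.052,0,0,0,0,-1],
  [0.021,0.052,0,0,0,0,-1],
  [0.021,0.052,0,0,0,0,-1],
])

```text
time: 4.65
tcp_pos: [0.5799, 0.1824, 0.1503]
ee_rot: [0.811, 0.584, -0.001, -0.0]
ft_force: [-0.4, -1.4, -2.3]
grip_width: 0.0134
grip_force: 59.4
```

```bash
python3 - <<'E'
from h import *
s=robot.sense();print(s["time"],s["tcp_pos"],s["ee_rot"],s["ft_force"],s["grip_width"])
t=camera("top");d=camera("side")
cv2.imwrite("pics/top2.png",t[:,:,::-1]);cv2.imwrite("pics/side2.png",d[:,:,::-1])
P=s["tcp_pos"];z=P[2]-.026
a=rect("side",d[:,:,::-1].copy(),(P[0],P[1]),z+.010,S=300)   # plane of the ears' top
b=cv2.resize(d[120:270,180:330,::-1],(300,300),interpolation=cv2.INTER_CUBIC)
cv2.drawMarker(a,(150,150),(0,0,255),0,8);cv2.circle(a,(150,150),88,(0,255,0),1)
c=cv2.resize(t[100:220,190:310,::-1],(300,300),interpolation=cv2.INTER_CUBIC)
k=np.zeros((300,300,3),np.uint8)
cv2.imwrite("pics/over.png",np.hstack([a,b]))
E
```

```text
4.65 [0.57985818 0.18241039 0.15025644] [ 8.11497013e-01  5.84355171e-01 -1.26843516e-03 -1.49252162e-04] [-0.41519237 -1.36133022 -2.27303193] 0.013400124446167411
```

View pics/over.png

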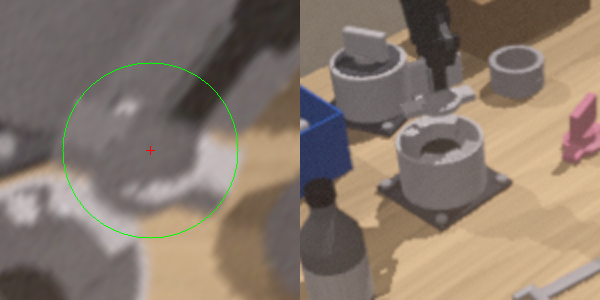

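The side view shows the cap held level above and slightly behind the grey housing, with the ears pointing at the gaps. I'm lowering it slowly, with a 2 mm centring correction.

Call:
step_arm([
  [0.0005,0.0025,-0.02,0,0,0,-1],
  [0.0005,0.0025,-0.035,0,0,0,-1],
  [0.0005,0.0025,-0.042,0,0,0,-1],
  [0.0005,0.0025,-0.045,0,0,0,-1],
  [0.0005,0.0025,-0.048,0,0,0,-1],
  [0.0005,0.0025,-0.05,0,0,0,-1],
])

```text
time: 5.25
tcp_pos: [0.5816, 0.1851, 0.1017]
ee_rot: [0.812, 0.584, 0.001, 0.0]
ft_force: [0.6, 0.4, -1.5]
grip_width: 0.0133
grip_force: 59.5
```

Call:
step_arm([
  [0,0,-0.003,0,0,0,-1],
  [0,0,-0.006,0,0,0,-1],
  [0,0,-0.009,0,0,0,-1],
  [0,0,-0.012,0,0,0,-1],
  [0,0,-0.012,0,0,0,-1],
])

```text
time: 5.67
tcp_pos: [0.5808, 0.1854, 0.0885]
ee_rot: [0.812, 0.584, -0.001, -0.0]
ft_force: [0.5, -0.5, -2.2]
grip_width: 0.0134
grip_force: 59.5
```

Call:
step_arm([
  [0,0,-0.001,0,0,0,-1],
  [0,0,-0.002,0,0,0,-1],
  [0,0,-0.003,0,0,0,-1],
  [0,0,-0.003,0,0,0,-1],
  [0,0,-0.003,0,0,0,-1],
])

```text
time: 6.08
tcp_pos: [0.5814, 0.1855, 0.0864]
ee_rot: [0.812, 0.584, 0.0, 0.0]
ft_force: [0.5, 0.0, -1.2]
grip_width: 0.0134
grip_force: 59.7
```

```bash
python3 - <<'E'
from h import *
s=robot.sense();print(s["time"],s["tcp_pos"],s["ft_force"],s["torque"])
d=camera("side");cv2.imwrite("pics/seat.png",cv2.resize(d[150:260,190:310,::-1],(600,550),interpolation=cv2.INTER_CUBIC))
E
```

```text
6.0833 [0.5813841  0.18553411 0.08639005] [ 0.49363073  0.00345618 -1.23706464] [ 0.06955135 -0.00225198  0.02365212]
```

View pics/seat.png

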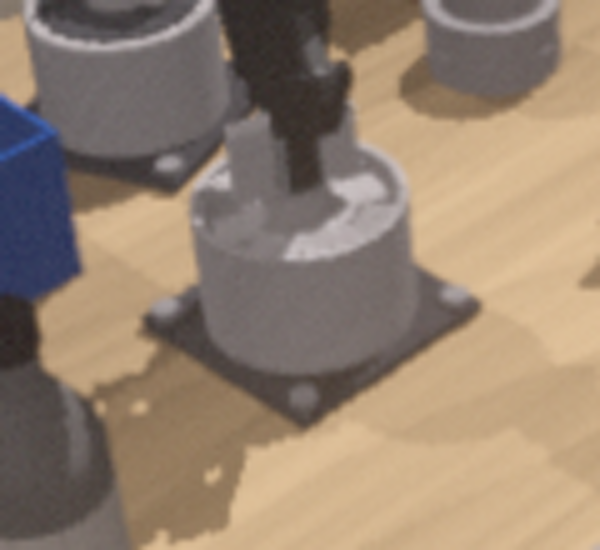

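The cap sits inside the rim (crop ~(290,205)), with an ear in the left gap and no jam. I'm pressing onto the sprung seat.

Call:
step_arm([
  [0,0,-0.001,0,0,0,-1],
  [0,0,-0.002,0,0,0,-1],
  [0,0,-0.003,0,0,0,-1],
  [0,0,-0.004,0,0,0,-1],
  [0,0,-0.004,0,0,0,-1],
  [0,0,-0.004,0,0,0,-1],
])

```text
time: 6.63
tcp_pos: [0.5814, 0.1856, 0.0831]
ee_rot: [0.812, 0.584, 0.0, 0.0]
ft_force: [-1.9, 0.2, 6.1]
grip_width: 0.013
grip_force: 60.5
```

Call:
step_arm([
  [0,0,-0.001,0,0,0,-1],
  [0,0,-0.001,0,0,-0.06,-1],
  [0,0,-0.001,0,0,-0.12,-1],
  [0,0,-0.001,0,0,-0.18,-1],
  [0,0,-0.001,0,0,-0.24,-1],
  [0,0,-0.001,0,0,-0.3,-1],
  [0,0,-0.001,0,0,-0.36,-1],
  [0,0,-0.001,0,0,-0.42,-1],
  [0,0,-0.001,0,0,-0.48,-1],
  [0,0,-0.001,0,0,-0.48,-1],
])

```text
time: 7.47
tcp_pos: [0.5827, 0.1856, 0.0826]
ee_rot: [0.928, 0.374, 0.002, 0.0]
ft_force: [0.5, -1.0, 6.7]
grip_width: 0.0133
grip_force: 60.7
```

```bash
python3 - <<'E'
from h import *
s=robot.sense();print(s["time"],s["tcp_pos"],s["ee_rot"],s["ft_force"],s["torque"],s["joints"])
E
```

```text
7.4667 [0.58267703 0.18561111 0.08262983] [9.27558392e-01 3.73673137e-01 1.90092801e-03 4.50522586e-04] [ 0.46310531 -1.0434246   6.65799015] [-0.14126883  0.04731643 -0.03240621] [ 2.89862564e-01  4.97934007e-01  1.68216043e+00 -6.64789580e-04
  9.57629162e-01  1.09510711e+00]
```

Call:
step_arm([
  [0,0,-0.0005,0,0,-0.06,-1],
  [0,0,-0.0005,0,0,-0.12,-1],
  [0,0,-0.0005,0,0,-0.18,-1],
  [0,0,-0.0005,0,0,-0.24,-1],
  [0,0,-0.0005,0,0,-0.3,-1],
  [0,0,-0.0005,0,0,-0.36,-1],
  [0,0,-0.0005,0,0,-0.42,-1],
  [0,0,-0.0005,0,0,-0.48,-1],
  [0,0,-0.0005,0,0,-0.54,-1],
  [0,0,-0.0005,0,0,-0.54,-1],
])

```text
time: 8.3
tcp_pos: [0.5829, 0.1855, 0.0823]
ee_rot: [0.994, 0.113, 0.002, 0.0]
ft_force: [0.4, -0.9, 7.3]
grip_width: 0.0132
grip_force: 60.8
```

```bash
python3 - <<'E'
from h import *
s=robot.sense();print(s["time"],s["tcp_pos"],s["ee_rot"],s["ft_force"],s["torque"],s["joints"][5],2*np.degrees(np.arctan2(s["ee_rot"][1],s["ee_rot"][0])))
E
```

```text
8.3 [0.58288481 0.18547705 0.08226946] [9.93615702e-01 1.12796961e-01 2.16210570e-03 9.14200430e-05] [ 0.36431467 -0.94946248  7.30181078] [-0.23091638  0.07963001 -0.03061284] 1.635143602988052 12.953177280836135
```

Now small increments onto the stop (expected near yaw 0–2°).

Call:
step_arm([
  [0,0,0,0,0,-0.04,-1],
  [0,0,0,0,0,-0.08,-1],
  [0,0,0,0,0,-0.12,-1],
  [0,0,0,0,0,-0.16,-1],
  [0,0,0,0,0,-0.2,-1],
  [0,0,0,0,0,-0.23,-1],
  [0,0,0,0,0,-0.23,-1],
])

```text
time: 8.88
tcp_pos: [0.5826, 0.1848, 0.0822]
ee_rot: [1.0, -0.0, 0.002, 0.001]
ft_force: [0.1, -3.3, 8.3]
grip_width: 0.0132
grip_force: 60.9
```

```bash
python3 - <<'E'
from h import *
s=robot.sense();print(s["time"],s["tcp_pos"],s["ft_force"],s["torque"],s["joints"][5],s["tau"][5],2*np.degrees(np.arctan2(s["ee_rot"][1],s["ee_rot"][0])))
E
```

```text
8.8833 [0.58259681 0.18476664 0.08221682] [ 0.14643558 -3.29044984  8.32983125] [-0.59220384  0.18330017  0.3377635 ] 1.8628839271556055 0.6092068925499916 -0.05640324387781406
```

Call:
step_arm([
  [0,0,0,0,0,-0.03,-1],
  [0,0,0,0,0,-0.06,-1],
  [0,0,0,0,0,-0.06,-1],
  [0,0,0,0,0,-0.06,-1],
])

```text
time: 9.22
tcp_pos: [0.5826, 0.1847, 0.0823]
ee_rot: [1.0, -0.027, 0.002, 0.001]
ft_force: [0.4, -3.0, 8.6]
grip_width: 0.0133
grip_force: 77.6
```

```bash
python3 - <<'E'
from h import *
s=robot.sense();print(s["time"],s["tcp_pos"],s["ft_force"],s["torque"],s["joints"][5],s["tau"][5],2*np.degrees(np.arctan2(s["ee_rot"][1],s["ee_rot"][0])))
E
```

```text
9.2167 [0.58260911 0.18466287 0.08229126] [ 0.38479991 -2.96087051  8.57579225] [-0.47069541  0.22684554  1.86048572] 1.9182100419651256 1.874488703906536 -3.132703067111107
```

Call:
step_arm([
  [0,0,0,0,0,-0.03,-1],
  [0,0,0,0,0,-0.05,-1],
  [0,0,0,0,0,-0.05,-1],
  [0,0,0,0,0,-0.05,-1],
])

```text
time: 9.55
tcp_pos: [0.5826, 0.1846, 0.0823]
ee_rot: [0.999, -0.05, 0.002, 0.002]
ft_force: [0.5, -2.4, 8.5]
grip_width: 0.0133
grip_force: 107.6
```

```bash
python3 - <<'E'
from h import *
s=robot.sense();print(s["time"],s["tcp_pos"],s["ft_force"],s["torque"],s["joints"][5],s["tau"][5],2*np.degrees(np.arctan2(s["ee_rot"][1],s["ee_rot"][0])))
d=camera("side");cv2.imwrite("pics/home.png",cv2.resize(d[150:260,190:310,::-1],(600,550),interpolation=cv2.INTER_CUBIC))
E
```

```text
9.55 [0.582604   0.18463461 0.08230532] [ 0.5030528  -2.44151899  8.45616822] [-0.30589934  0.31394288  2.90321086] 1.9651844480483667 2.9843035340309143 -5.744322998621804
```

View pics/home.png

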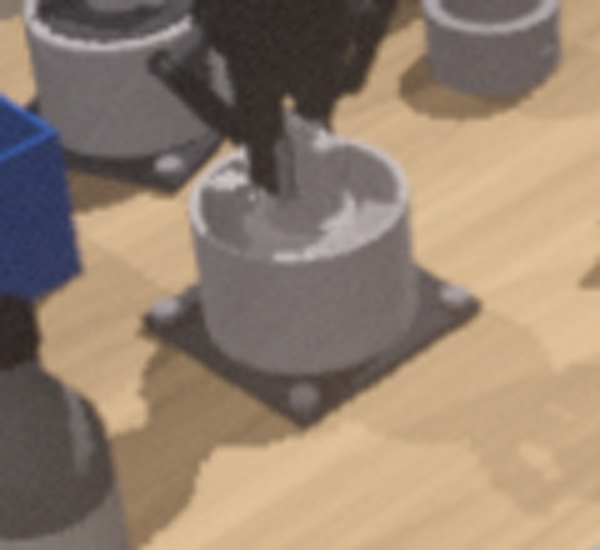

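The wrist moment has climbed to 2.9 N m with the cap not turning further, after about 71° of twist, so the ears are on their stops. I'll unwind the elastic wind-up, open, and lift straight off.

Call:
step_arm([
  [0,0,0,0,0,0.05,-1],
  [0,0,0.0005,0,0,0.09,-1],
  [0,0,0.0005,0,0,0.09,0.2],
  [0,0,0.0005,0,0,0.09,0.2],
  [0,0,0.0005,0,0,0.09,0.2],
  [0,0,0.0005,0,0,0.09,0.2],
  [0,0,0.0005,0,0,0.09,0.2],
  [0,0,0.0005,0,0,0.09,0.2],
])

```text
time: 10.27
tcp_pos: [0.5811, 0.1855, 0.0809]
ee_rot: [1.0, -0.011, -0.0, 0.0]
ft_force: [-0.6, -0.7, -0.4]
grip_width: 0.0514
grip_force: 0.0
```

Call:
step_arm([
  [0,0,0.02,0,0,0,0.2],
  [0,0,0.05,0,0,0,0.2],
  [0,0,0.09,0,0,0,0.2],
  [0,0,0.13,0,0,0,0.2],
  [-0.04,-0.04,0.15,0,0,0,0.2],
  [-0.06,-0.08,0.15,0,0,0,0.2],
  [-0.08,-0.12,0.15,0,0,0,0.2],
  [-0.1,-0.16,0.15,0,0,0,0.2],
  [-0.12,-0.2,0.15,0,0,0,0.2],
  [-0.12,-0.24,0.15,0,0,0,0.2],
])

```text
time: 11.1
tcp_pos: [0.4635, -0.0303, 0.2314]
ee_rot: [1.0, -0.011, -0.0, -0.0]
ft_force: [0.3, -0.2, 0.6]
grip_width: 0.0514
grip_force: 0.0
```

```bash
python3 - <<'E'
from h import *
s=robot.sense();print(s["time"],s["tcp_pos"],s["ft_force"],s["grip_width"])
t=camera("top");d=camera("side")
T=t[:,:,::-1].copy();D=d[:,:,::-1].copy();H=(.582,.1845)
a=rect("top",T,H,.078,S=300);b=rect("top",T,H,.123,S=300)
c=cv2.resize(D[150:260,190:310],(600,300),interpolation=cv2.INTER_CUBIC)
for r in(a,b): cv2.drawMarker(r,(150,150),(0,0,255),0,8);cv2.line(r,(150,20),(150,40),(0,0,255),1)
cv2.imwrite("pics/done.png",np.vstack([np.hstack([a,b]),c]))
E
```

```text
11.1 [ 0.46352476 -0.030276    0.231385  ] [ 0.25661665 -0.21747785  0.58017086] 0.051439928789224286
```

View pics/done.png

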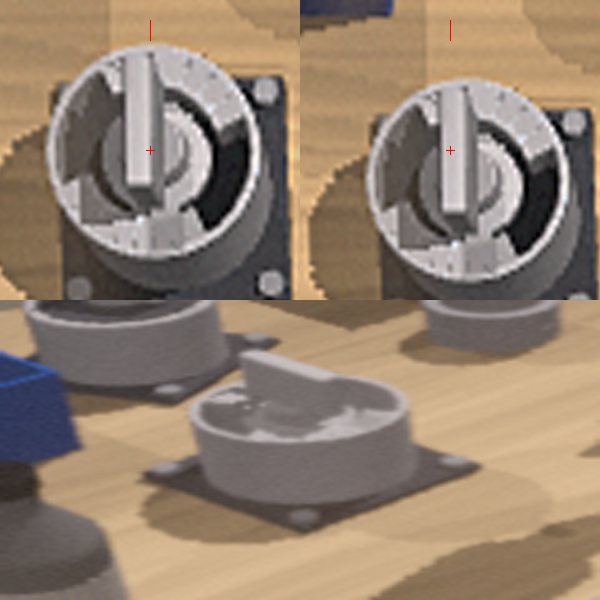

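The pictures show the cap in the housing. Its fin lies along the housing's x axis (rectified tile: x ≈ 443–470, vertical), the ears are under the lugs, the gaps are empty and the gripper is clear. I'm handing in.

```bash
python3 -c "
from plant import robot
print(robot.close_job())"
```

```text
the job is handed in; nothing more can be done
None
```

The large two-eared cap is in the grey housing, twisted clockwise about 71° until it would turn no further (2.9 N m at the wrist), and released. I never touched the small cap; the job was handed in at about 11 s, and the hand-in call returned no verdict.

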